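Find the rocking corner of the tank plate and shim it

TASK

The white base plate for the shrimp tank rocks on one of its four corners: press down on the corners with a fingertip until you find the one that dips, then push the orange shim beside that corner straight in until its tab lies flat against the edge of the plate. Press that same corner once more to see that it is firm now, and draw clear. Leave the other three shims as they are, pick nothing up and disturb nothing else, not even the dish standing on the plate.

Things in the scene. Friction and masses are not known exactly. Their poses are not given: they have to be found in the camera images.
- plate: The tank's base plate: level white plastic plate 180 x 220 x 8 mm on a grey foam mat. Origin at the centre of its underside, 12 mm above the board; x axis (180 mm side) points roughly away from the robot, y axis (220 mm side) roughly left, z up. Its top is 20 mm above the board. It cannot slide or turn; the foam lets it rock about its middle and springs it level again.
- mat: The foam mat, 100 x 130 x 12 mm, hidden under the plate, origin at the centre of its underside. Between mat and plate edge a hidden cork pad stands under each plate corner. Three pads carry their corner firmly (it gives less than 1 mm); one, a different one each time, is packed flat: its corner looks like the others but dips 4 to 5 mm under about 4.5 N, onto its shim's thin nose, and springs back when let go.
- corner_near_left (a point): Point on the plate's top face near its near left corner, 22 mm in from both edges (plate frame x -68, y +88 mm): a good place to press.
- corner_near_right (a point): Point on the plate's top face near its near right corner, 22 mm in from both edges (plate frame x -68, y -88 mm): a good place to press.
- corner_far_left (a point): Point on the plate's top face near its far left corner, 22 mm in from both edges (plate frame x +68, y +88 mm): a good place to press.
- corner_far_right (a point): Point on the plate's top face near its far right corner, 22 mm in from both edges (plate frame x +68, y -88 mm): a good place to press.
- shim_near_left (a joint): Travel (m) of the orange shim at the near left corner: 0 at the start, its tab standing 20 mm out from the plate's left edge; 0.020 when pushed in with the tab flat against the edge (hard stop). At a firm corner the shim butts against the good pad and cannot go in; at the rocking corner it slides in under 2 to 3 N, stays where it is left, and then carries the corner.
- shim_near_left_tab (a point): Centre of the outer face of that shim's upright tab, 12 mm above the board. The tab is 30 mm wide (along the plate's x), 8 mm thick and stands from 1 to 22 mm above the board, 66 mm from the middle of the plate's left edge. It is pushed in along the plate's y axis, towards -y.
- shim_near_right (a joint): Travel (m) of the orange shim at the near right corner: 0 at the start, its tab standing 20 mm out from the plate's right edge; 0.020 when pushed in with the tab flat against the edge (hard stop). At a firm corner the shim butts against the good pad and cannot go in; at the rocking corner it slides in under 2 to 3 N, stays where it is left, and then carries the corner.
- shim_near_right_tab (a point): Centre of the outer face of that shim's upright tab, 12 mm above the board. The tab is 30 mm wide (along the plate's x), 8 mm thick and stands from 1 to 22 mm above the board, 66 mm from the middle of the plate's right edge. It is pushed in along the plate's y axis, towards +y.
- shim_far_left (a joint): Travel (m) of the orange shim at the far left corner: 0 at the start, its tab standing 20 mm out from the plate's left edge; 0.020 when pushed in with the tab flat against the edge (hard stop). At a firm corner the shim butts against the good pad and cannot go in; at the rocking corner it slides in under 2 to 3 N, stays where it is left, and then carries the corner.
- shim_far_left_tab (a point): Centre of the outer face of that shim's upright tab, 12 mm above the board. The tab is 30 mm wide (along the plate's x), 8 mm thick and stands from 1 to 22 mm above the board, 66 mm from the middle of the plate's left edge. It is pushed in along the plate's y axis, towards -y.
- shim_far_right (a joint): Travel (m) of the orange shim at the far right corner: 0 at the start, its tab standing 20 mm out from the plate's right edge; 0.020 when pushed in with the tab flat against the edge (hard stop). At a firm corner the shim butts against the good pad and cannot go in; at the rocking corner it slides in under 2 to 3 N, stays where it is left, and then carries the corner.
- shim_far_right_tab (a point): Centre of the outer face of that shim's upright tab, 12 mm above the board. The tab is 30 mm wide (along the plate's x), 8 mm thick and stands from 1 to 22 mm above the board, 66 mm from the middle of the plate's right edge. It is pushed in along the plate's y axis, towards +y.
- dish: Bystander: round glass feeding dish, 60 mm across, 16 mm high, standing on the middle of the plate. Origin at the centre of its underside.
- tub: Bystander: closed green flake tub, 68 mm across, 82 mm high. Origin at the centre of its underside.
- cave: Bystander: grey ceramic shrimp cave, 95 x 64 x 50 mm. Origin at the centre of its underside.
- tweezer: Bystander: stainless planting tweezer lying flat, 263 mm long, 6 mm high. Origin near its middle, on the board; tips to its +x.
- magnet: Bystander: white algae magnet with a ridge grip, 52 x 32 x 30 mm, standing just outside the plate's left edge between the two left shims. Origin at the centre of its underside.
- jar: Bystander: small closed jar with a blue cap, 44 mm across, 58 mm high. Origin at the centre of its underside.
- drawers_drawer0_handle (a point): Knob of the top tray of the white plastic drawer unit (200 x 170 x 190 mm, fixed) at the right of the board; the tray may stand a little open.

How it is judged:
By the outcome, as a careful person would: the job done as asked, in the order asked, and still so for the second after the job is handed in, with the robot touching nothing.
It also fails if it takes over 64 s, if anything falls off the work surface, if the arm or the gripper's body presses on something with over 40 N, if the wrist force passes 120 N, or if a joint passes its speed limit or range.

ROBOT

A 6-joint arm with a two-finger parallel gripper is mounted at the origin on the work surface. World frame = base frame: x ahead of the robot, y to its left, z up, the work surface at z = 0. Lengths are in m, angles in rad, forces in N, time in s.
With the tool pointing down it reaches from about 0.3 to 0.875 m from the base axis. Payload 6.4 kg.
Tool frame: the origin (TCP) lies on the centre line of the jaws, within the pads' length; the fingertips stand 25 mm ahead of it and the grasp point (between the pads) lies 6 mm ahead of it; z points along the fingers, y is the line along which they close (so a half turn about z gives the same grasp; the last joint's range is limited). The gripper opens to 85 mm and grips with 20 to 120 N. Pads are 22 mm wide; open, the fingers measure 114 mm over their backs; the gripper's body (76 mm by 85 mm) begins 54 mm behind the grasp point. The pads swing forward as they close: fully open they stand 13 mm farther back than shut.
Start: joints at [-1.397, 0.181, 1.607, -0, 1.354, -0.206], TCP at [0.213, -0.534, 0.221] pointing down, gripper open.
Joint ranges: [-2.99, 2.99], [-0.89, 2.07], [0.3, 2.58], [-1.14, 4.28], [0, 2.63], [-3.12, 3.12]. Speed limits (rad/s): [2.57, 2.57, 3.01, 3.14, 3.14, 3.14].

INTERFACE

Orientations are given as a unit quaternion [w, x, y, z].
In Python, from bench import get_obs, camera, hand_in, spot_in gives the robot as it stands.
- The arm moves only by the shell command python3 -m jog 'ROWS'. ROWS is JSON, one flat list of numbers, 7 for each row, row after row: the shift along the tool's x, y, z in m, then the turn, a rotation vector about the tool's x, y, z in rad, then the closure, from 0 (fully open) to 1 (shut). A call has 1 to 20 rows; each row is the pose to reach, as a shift and turn from the pose commanded when the call began, along the tool's axes at that moment; what a row does not reach only later rows make up. A row lasts 1/8 s, in which the tool goes at most 62.5 mm and 10.7 degrees, less where a joint would pass 70% of its speed; a pose out of reach is approached as far as the arm can. A call with a gripper value outside its range is refused whole. The fingers move at their own pace and stop on an object; the grip force is fixed at half the most. Time passes only in rows, so rows that repeat a pose let the fingers close. It gives the time, the measured TCP pose, the force, the opening and the grip force at its end, in the units of the state.
- get_obs(): the state, without advancing time (a new reading comes with each control period).
- camera(name): name is "scene" or "side" or "wrist"; returns a dict with "frame" (384x512x3 uint8, red, green, blue), "mtx" (3x3 intrinsics, pixels), "distortion" ([k1, k2, p1, p2, k3] as OpenCV has them; the pictures are not rectified), "extrinsics" (4x4, takes a point from camera to world coordinates). Camera axes: x right, y up, looking along -z (the intrinsics and any distortion apply to the point x, -y, -z); pixel columns grow to the right and rows downward; lengths in m; the calibration is good to about 2 mm. A picture is of the moment at which its call begins. There is no depth.
- hand_in(): hands the job in; it is judged then, once.
Trained networks look in a picture, given as the dict that the camera call returned (one of the last four; its "shot" number tells which), for a name from the list of things; names that differ only in an ending like _2 or _b are one class to them, and where a whole thing is asked for, a point or a joint stands for the part that bears it (a point fixed in the world has none). Each returns a list of dicts, best first, with "confidence" (0 to 1); they miss things now and then, are a little off and sometimes report something else, mostly with a low value. They report only what shows in the picture. A call takes as long as a camera call.
- spot_in(picture, name): "xyz" ([x, y, z] in m, in world coordinates, good to about 4 mm: the middle of the surface that is visible of it).
The state is a dict: "time_s": time; "q": joint angles; "dq": joint speeds; "joint_efforts": joint torques, N m; "eef_pos": TCP position; "eef_rot": TCP orientation; "wrist_force": force on the tool from outside, world axes, zero at the start; "torque": the same for the moment, N m; "opening": opening from 0.0 (shut) to 1.0 (fully open); "grasp_force": force on a finger pad.
Only numpy, scipy, OpenCV 4.12 (cv2) and the standard library are available. Lean on these libraries where they do the work, as an engineer would, in place of code of your own. Each camera call takes 0.05 s, during which the arm holds its last target. There are 200 camera calls.

## Working session

There is one attempt and no reset: what is moved stays moved. The work goes in short steps, Python scripts to look and compute and a shell command to move; the robot and the scene stay as the last step left them, time stands still between calls to the robot, and variables do not carry over. Pictures are saved under pics/ and viewed, at most 10 in all, crops included, and the job is handed in when it is done.

```bash
mkdir -p pics
python3 - <<'E'
from bench import *
import cv2,numpy as np
o=get_obs();print(o['time_s'],np.round(o['eef_pos'],4),np.round(o['eef_rot'],4),o['opening'],np.round(o['wrist_force'],2))
for c in ['scene','side']:
    p=camera(c);cv2.imwrite(f'pics/{c}0.png',p['frame'][:,:,::-1])
    for n in ['plate','dish','corner_near_left','corner_near_right','corner_far_left','corner_far_right','shim_near_left_tab','shim_near_right_tab','shim_far_left_tab','shim_far_right_tab','magnet','tub','cave','jar','tweezer']:
        print(c,n,[(np.round(d['xyz'],3).tolist(),round(d['confidence'],2)) for d in spot_in(p,n)[:2]])
E
```

```text
0.0 [ 0.2131 -0.5334  0.2198] [-9.000e-04  9.820e-01  1.888e-01  0.000e+00] 0.9996237212232342 [ 0.17 -0.45 -0.39]
scene plate [([0.562, 0.045, 0.018], 0.95)]
scene dish [([0.567, 0.048, 0.032], 0.54)]
scene corner_near_left [([0.564, 0.044, 0.022], 0.8)]
scene corner_near_right [([0.564, 0.046, 0.02], 0.86), ([0.632, -0.068, 0.011], 0.34)]
scene corner_far_left [([0.57, 0.043, 0.02], 0.7), ([0.671, 0.342, 0.039], 0.4)]
scene corner_far_right [([0.564, 0.046, 0.018], 0.86)]
scene shim_near_left_tab [([0.494, 0.185, 0.012], 0.64)]
scene shim_near_right_tab [([0.561, 0.049, 0.018], 0.2)]
scene shim_far_left_tab [([0.564, 0.042, 0.02], 0.43), ([0.624, 0.19, 0.016], 0.41)]
scene shim_far_right_tab [([0.631, -0.071, 0.01], 0.64)]
scene magnet [([0.492, 0.183, 0.014], 0.62), ([0.604, -0.49, 0.17], 0.58)]
scene tub [([0.683, -0.387, 0.082], 0.85)]
scene cave [([0.676, 0.341, 0.04], 0.91)]
scene jar [([0.459, -0.38, 0.054], 0.68)]
scene tweezer [([0.375, -0.0, -0.001], 0.72), ([0.501, -0.083, 0.01], 0.54)]
side plate [([0.556, 0.079, 0.021], 0.83), ([0.616, 0.196, 0.011], 0.67)]
side dish [([0.572, 0.037, 0.03], 0.53)]
side corner_near_left [([0.554, 0.074, 0.016], 0.82)]
side corner_near_right [([0.547, 0.08, 0.023], 0.72)]
side corner_far_left [([0.553, 0.077, 0.025], 0.83)]
side corner_far_right [([0.552, 0.078, 0.021], 0.59)]
side shim_near_left_tab []
side shim_near_right_tab [([0.495, -0.07, 0.017], 0.47)]
side shim_far_left_tab [([0.554, 0.083, 0.021], 0.59), ([0.617, 0.195, 0.01], 0.46)]
side shim_far_right_tab [([0.557, 0.077, 0.015], 0.47)]
side magnet [([0.552, 0.218, 0.015], 0.6), ([0.666, -0.355, 0.064], 0.17)]
side tub [([0.665, -0.355, 0.063], 0.91)]
side cave [([0.659, 0.373, 0.049], 0.61)]
side jar [([0.452, -0.364, 0.039], 0.59)]
side tweezer [([0.498, -0.072, 0.015], 0.67), ([0.597, -0.48, 0.157], 0.6)]
```

View pics/scene0.png

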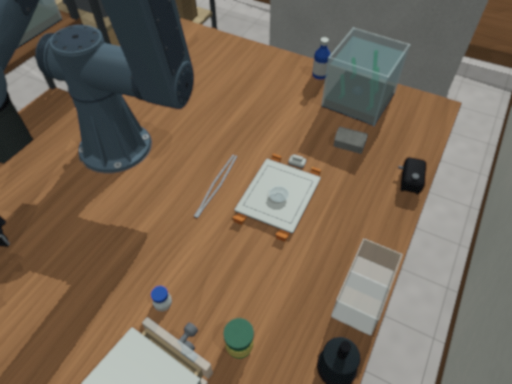

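View pics/side0.png

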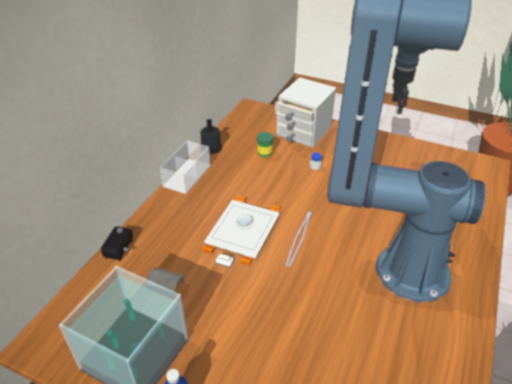

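The scene view shows the plate at about (280,195), with the dish at (277,198). The orange tabs are at (283,235), (239,218), (276,158) and (316,169), the magnet at (297,160), and the tweezer is left of the plate. I'll fit the plate outline next.

```bash
cat > h.py <<'E'
from bench import *
import cv2,numpy as np
def ray(p,uv,z):
    n=cv2.undistortPoints(np.array(uv,float).reshape(-1,1,2),p['mtx'],np.array(p['distortion'])).reshape(-1,2)
    E=np.array(p['extrinsics']);d=np.c_[n[:,0],-n[:,1],-np.ones(len(n))]@E[:3,:3].T
    return E[:3,3]+d*((z-E[2,3])/d[:,2])[:,None]
def proj(p,X):
    E=np.array(p['extrinsics']);c=(np.array(X).reshape(-1,3)-E[:3,3])@E[:3,:3]*[1,-1,-1]
    return cv2.projectPoints(c,np.zeros(3),np.zeros(3),p['mtx'],np.array(p['distortion']))[0].reshape(-1,2)
E
python3 - <<'E'
from h import *
for c in ['scene','side']:
    p=camera(c);f=p['frame'];hsv=cv2.cvtColor(f,cv2.COLOR_RGB2HSV)
    ce=proj(p,[[.563,.055,.02]])[0]
    near=np.zeros(f.shape[:2],np.uint8);cv2.circle(near,tuple(int(v) for v in ce),62,255,-1)
    w=((hsv[...,1]<60)&(hsv[...,2]>120)&(near>0)).astype(np.uint8)
    k=max(cv2.findContours(w,cv2.RETR_EXTERNAL,cv2.CHAIN_APPROX_NONE)[0],key=cv2.contourArea)
    X=ray(p,k.reshape(-1,2),.02)[:,:2]
    r=cv2.minAreaRect((X*1000).astype(np.float32));print(c,r)
    o=((hsv[...,0]<14)&(hsv[...,1]>190)&(hsv[...,2]>150)&(near>0)).astype(np.uint8)
    n,l,s,cc=cv2.connectedComponentsWithStats(o)
    for i in range(1,n):
        if s[i,4]>6: print('orange',s[i,4],cc[i].round(1),ray(p,cc[i],.02).round(4)[0])
    x,y=[int(v) for v in ce]; cv2.drawContours(f,[k],-1,(0,0,255),1)
    cr=f[y-65:y+65,x-65:x+65]
    cv2.imwrite(f'pics/{c}_c.png',cv2.resize(cr,(390,390),interpolation=0)[:,:,::-1])
a=[cv2.imread(f'pics/{c}_c.png') for c in ('scene','side')];cv2.imwrite('pics/both.png',np.hstack(a))
E
```

```text
scene ((559.5330200195312, 59.557044982910156), (184.68992614746094, 226.8987579345703), 2.154057264328003)
side ((558.22509765625, 59.88164520263672), (183.53375244140625, 226.8922576904297), 2.4050304889678955)
orange 15 [210.2 247.7] [0.6124 0.1886 0.02  ]
orange 17 [206.2 250.9] [0.6171 0.2062 0.02  ]
orange 22 [244.6 262.8] [0.4843 0.2001 0.02  ]
```

View pics/both.png

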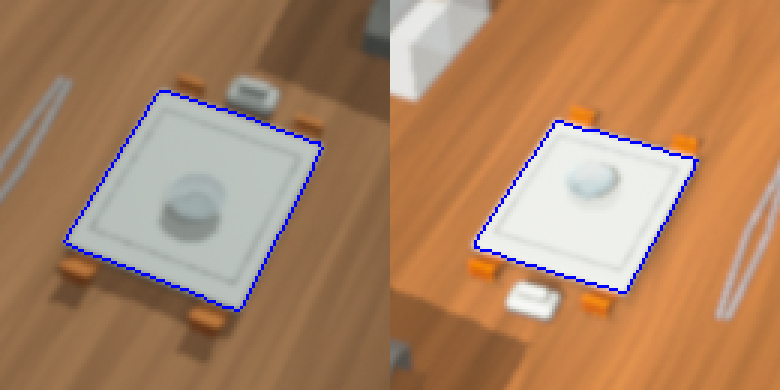

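Both views give the same result: plate centre at (0.559, 0.0595), yaw 2.25°. The magnet sits between the left tabs and the tweezer lies nearer the robot. I'll close the gripper and move above the near right corner at (0.4945, -0.031).

```bash
python3 -m jog '[0.045,-0.036,0,0,0,0.06,1, 0.09,-0.072,0,0,0,0.12,1, 0.135,-0.109,0,0,0,0.18,1, 0.18,-0.145,0,0,0,0.24,1, 0.224,-0.181,0,0,0,0.3,1, 0.27,-0.217,0,0,0,0.341,1, 0.313,-0.253,0.02,0,0,0.341,1, 0.358,-0.29,0.04,0,0,0.341,1, 0.403,-0.326,0.06,0,0,0.341,1, 0.4476,-0.3622,0.08,0,0,0.341,1, 0.4476,-0.3622,0.12,0,0,0.341,1, 0.4476,-0.3622,0.14,0,0,0.341,1, 0.4476,-0.3622,0.16,0,0,0.341,1, 0.4476,-0.3622,0.16,0,0,0.341,1, 0.4476,-0.3622,0.16,0,0,0.341,1]'
```

```text
time_s: 3.58
eef_pos: [0.4952, -0.0319, 0.0615]
eef_rot: [0.0, 1.0, 0.019, 0.0]
wrist_force: [0.1, 0.1, 0.2]
opening: 0.002
grasp_force: 0.0
```

```bash
python3 -m jog '[0,0,0.008,0,0,0,1, 0,0,0.013,0,0,0,1, 0,0,0.015,0,0,0,1, 0,0,0.015,0,0,0,1]'; python3 -m jog '[0,0,0.001,0,0,0,1, 0,0,0.0015,0,0,0,1,0,0,0.0015,0,0,0,1]'
```

```text
time_s: 4.08
eef_pos: [0.4945, -0.0317, 0.0455]
eef_rot: [-0.0, 1.0, 0.019, -0.0]
wrist_force: [0.9, -0.0, 1.6]
opening: 0.001
grasp_force: 0.0
time_s: 4.45
eef_pos: [0.4946, -0.0317, 0.0442]
eef_rot: [0.0, 1.0, 0.019, 0.0]
wrist_force: [0.6, 0.2, 0.4]
opening: 0.003
grasp_force: 0.0
```

```bash
python3 -m jog '[0,0,0.001,0,0,0,1, 0,0,0.001,0,0,0,1]';python3 -m jog '[0,0,0.001,0,0,0,1, 0,0,0.001,0,0,0,1]'
```

```text
time_s: 4.7
eef_pos: [0.4946, -0.0317, 0.0431]
eef_rot: [-0.0, 1.0, 0.019, -0.0]
wrist_force: [-0.2, -0.3, -0.3]
opening: -0.003
grasp_force: 0.0
time_s: 4.95
eef_pos: [0.4946, -0.0317, 0.0421]
eef_rot: [-0.0, 1.0, 0.019, -0.0]
wrist_force: [0.1, 0.0, 0.1]
opening: -0.001
grasp_force: 0.0
```

```bash
for i in 1 2 3; do python3 -m jog '[0,0,0.0007,0,0,0,1, 0,0,0.0007,0,0,0,1]' | grep -E 'pos|wrist_f'; done
```

```text
eef_pos: [0.4946, -0.0317, 0.0414]
wrist_force: [0.1, 0.2, -0.6]
eef_pos: [0.4946, -0.0317, 0.0407]
wrist_force: [-0.6, -0.7, 0.0]
eef_pos: [0.4946, -0.0317, 0.04]
wrist_force: [0.5, -0.0, 0.3]
```

Run:
```python
from h import *
o=get_obs();print(o['wrist_force'],o['joint_efforts'])
a=[]
for c in ['scene','side']:
    p=camera(c);f=p['frame'];x,y=[int(v) for v in proj(p,[[.495,-.0317,.03]])[0]];print(x,y)
    a.append(cv2.resize(f[y-50:y+50,x-50:x+50],(400,400),interpolation=cv2.INTER_CUBIC))
cv2.imwrite('pics/tip.png',np.hstack(a)[:,:,::-1])
```

```text
[ 0.54667528 -0.03969995  0.28063398] [-3.63147003e-03 -4.00481021e+01 -2.68860018e+01 -1.33631997e-04
 -9.38804937e-03  1.07622532e-05]
244 204
271 212
```

View pics/tip.png

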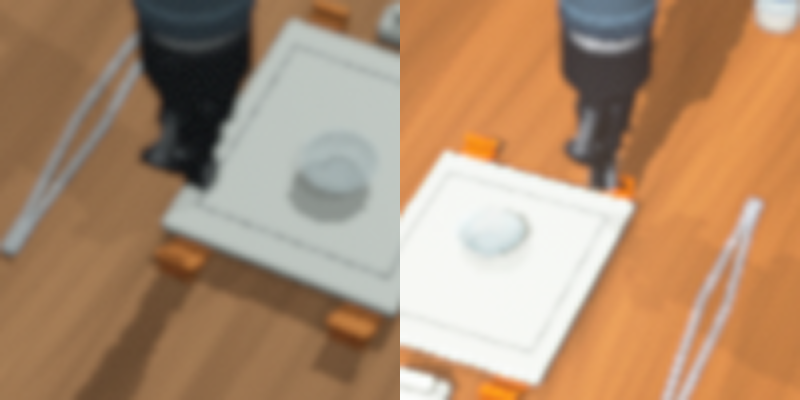

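The left crop shows the tip at about (205,185) and the right crop at about (605,188), a few pixels above the plate. So it isn't touching yet, and I'll keep creeping down.

```bash
for i in 1 2 3 4 5 6; do python3 -m jog '[0,0,0.001,0,0,0,1, 0,0,0.001,0,0,0,1]' | grep -E 'pos|wrist_f'; done
```

```text
eef_pos: [0.4945, -0.0317, 0.039]
wrist_force: [0.4, 0.1, 0.3]
eef_pos: [0.4945, -0.0317, 0.038]
wrist_force: [0.2, 0.2, 1.0]
eef_pos: [0.4945, -0.0317, 0.037]
wrist_force: [0.2, 0.3, 0.6]
eef_pos: [0.4945, -0.0317, 0.036]
wrist_force: [1.2, -0.8, 0.0]
eef_pos: [0.4945, -0.0317, 0.035]
wrist_force: [0.3, -0.3, -1.0]
eef_pos: [0.4945, -0.0317, 0.034]
wrist_force: [-0.2, 0.4, 1.1]
```

```bash
for i in 1 2 3 4; do python3 -m jog '[0,0,0.001,0,0,0,1, 0,0,0.001,0,0,0,1]' | grep -E 'pos|wrist_f'; done
python3 - <<'E'
from h import *
a=[]
for c in ['scene','side']:
    p=camera(c);f=p['frame'];x,y=[int(v) for v in proj(p,[[.495,-.0317,.03]])[0]];print(x,y)
    a.append(cv2.resize(f[y-50:y+50,x-50:x+50],(400,400),interpolation=cv2.INTER_CUBIC))
cv2.imwrite('pics/tip2.png',np.hstack(a)[:,:,::-1])
E
```

```text
eef_pos: [0.4945, -0.0317, 0.033]
wrist_force: [0.2, -0.6, -0.0]
eef_pos: [0.4945, -0.0317, 0.032]
wrist_force: [-0.5, 0.6, -0.1]
eef_pos: [0.4945, -0.0317, 0.031]
wrist_force: [-0.4, -0.2, -1.3]
eef_pos: [0.4945, -0.0317, 0.03]
wrist_force: [0.3, 0.3, -0.3]
244 204
271 212
```

View pics/tip2.png

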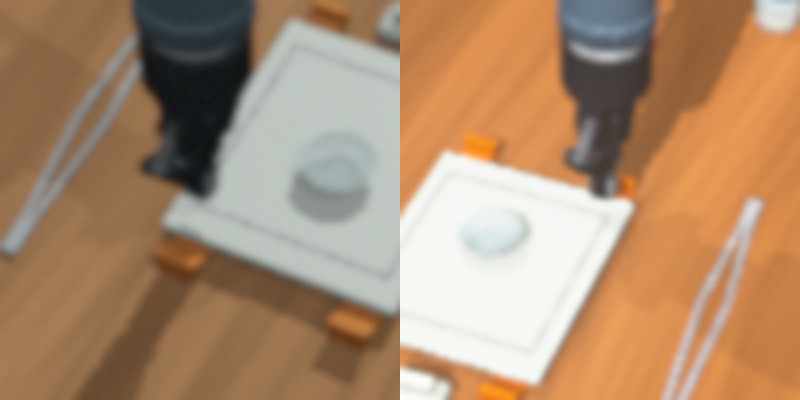

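The tip has come down about 2 px, to (205,195) in the left crop. It's still short of the plate and there's still no force.

```bash
python3 -m jog '[0,0,0.001,0,0,0,1, 0,0,0.0015,0,0,0,1]' | grep -E 'pos|wrist_f'
python3 -m jog '[0,0,0.001,0,0,0,1, 0,0,0.0015,0,0,0,1]' | grep -E 'pos|wrist_f'
python3 -m jog '[0,0,0.001,0,0,0,1, 0,0,0.0015,0,0,0,1]' | grep -E 'pos|wrist_f'
```

```text
eef_pos: [0.4946, -0.0317, 0.0285]
wrist_force: [-1.1, -0.4, -0.2]
eef_pos: [0.4946, -0.0317, 0.027]
wrist_force: [0.6, 0.4, 0.3]
eef_pos: [0.4946, -0.0317, 0.0255]
wrist_force: [-0.1, -0.4, -0.8]
```

Run:
```python
from h import *
o=get_obs();print(o['time_s'],o['eef_pos'],o['wrist_force'],o['torque'])
p=camera('wrist');cv2.imwrite('pics/w.png',p['frame'][:,:,::-1]);print(np.round(p['extrinsics'],3))
for n in ['plate','shim_near_right_tab']:
  print([(np.round(d['xyz'],3).tolist(),round(d['confidence'],2)) for d in spot_in(p,n)[:2]])
```

```text
9.15 [ 0.49458428 -0.03168368  0.02551125] [-0.07831491 -0.39249881 -0.76220555] [-0.03839069  0.00891076 -0.05195151]
[[ 0.038  0.953  0.3    0.572]
 [-0.999  0.037  0.011 -0.029]
 [-0.001 -0.3    0.954  0.178]
 [ 0.     0.     0.     1.   ]]
[([0.54, 0.014, 0.021], 0.97), ([0.617, -0.068, 0.008], 0.33)]
[([0.501, -0.07, 0.019], 0.64)]
```

View pics/w.png

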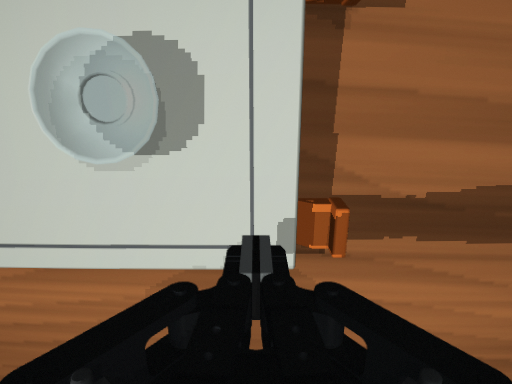

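The wrist view shows the shut fingertip at (256,237), with its shadow at (287,235), so it's still a little above the plate. I'll work out the gap.

Run:
```python
from h import *
p=camera('wrist')
for z in (.01,.02,.03,.04): print(z,ray(p,[(256,237),(256,268),(298,268),(327,250)],z).round(4).tolist())
print(p['mtx'])
```

```text
0.01 [[0.4906, -0.0319, 0.01], [0.4698, -0.0327, 0.01], [0.4707, -0.0584, 0.01], [0.4836, -0.0748, 0.01]]
0.02 [[0.4955, -0.0317, 0.02], [0.4759, -0.0325, 0.02], [0.4768, -0.0566, 0.02], [0.4889, -0.0721, 0.02]]
0.03 [[0.5003, -0.0315, 0.03], [0.4819, -0.0322, 0.03], [0.4828, -0.0548, 0.03], [0.4941, -0.0693, 0.03]]
0.04 [[0.5051, -0.0314, 0.04], [0.488, -0.032, 0.04], [0.4888, -0.0531, 0.04], [0.4994, -0.0666, 0.04]]
[[312.79982132   0.         255.62052905]
 [  0.         312.79982132 191.425318  ]
 [  0.           0.           1.        ]]
```

The tip is still about 8–10 mm above the plate; when shut, it stands higher relative to the TCP than described. I'll continue down.

```bash
python3 -m jog '[0,0,0.002,0,0,0,1, 0,0,0.003,0,0,0,1]' | grep -E 'pos|wrist_f'
python3 -m jog '[0,0,0.001,0,0,0,1, 0,0,0.001,0,0,0,1]' | grep -E 'pos|wrist_f'
python3 -m jog '[0,0,0.001,0,0,0,1, 0,0,0.001,0,0,0,1]' | grep -E 'pos|wrist_f'
python3 -m jog '[0,0,0.001,0,0,0,1, 0,0,0.001,0,0,0,1]' | grep -E 'pos|wrist_f'
```

```text
eef_pos: [0.4945, -0.0317, 0.0224]
wrist_force: [0.1, 0.2, -0.2]
eef_pos: [0.4945, -0.0317, 0.0215]
wrist_force: [-0.8, -0.1, -0.2]
eef_pos: [0.4945, -0.0317, 0.0205]
wrist_force: [0.4, -0.5, 0.0]
eef_pos: [0.4945, -0.0317, 0.0195]
wrist_force: [0.3, 0.4, 0.1]
```

```bash
python3 - <<'E'
from h import *
p=camera('wrist');cv2.imwrite('pics/w2.png',p['frame'][180:300,170:370,::-1].repeat(3,0).repeat(3,1))
E
python3 -m jog '[0,0,0.001,0,0,0,1, 0,0,0.001,0,0,0,1]' | grep -E 'pos|wrist_f'
python3 -m jog '[0,0,0.001,0,0,0,1, 0,0,0.001,0,0,0,1]' | grep -E 'pos|wrist_f'
python3 -m jog '[0,0,0.001,0,0,0,1, 0,0,0.001,0,0,0,1]' | grep -E 'time|pos|wrist_f'
```

```text
eef_pos: [0.4945, -0.0317, 0.0185]
wrist_force: [-0.6, 0.1, 0.2]
eef_pos: [0.4945, -0.0317, 0.0175]
wrist_force: [-0.7, -0.0, -0.2]
time_s: 11.15
eef_pos: [0.4945, -0.0317, 0.0165]
wrist_force: [0.1, -0.1, -1.0]
```

View pics/w2.png

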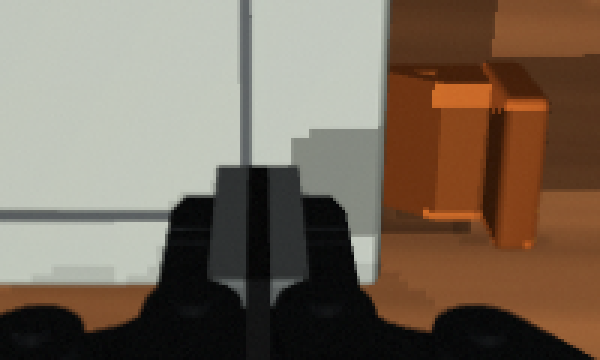

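In this crop the tip's front edge is at row 165 and the shadow (corner near (300,130)) almost reaches it. Contact should be very near.

```bash
python3 -m jog '[0,0,0.001,0,0,0,1, 0,0,0.001,0,0,0,1]' | grep -E 'pos|wrist_f'
python3 -m jog '[0,0,0.001,0,0,0,1, 0,0,0.001,0,0,0,1]' | grep -E 'pos|wrist_f'
python3 -m jog '[0,0,0.001,0,0,0,1, 0,0,0.001,0,0,0,1]' | grep -E 'time|pos|wrist_f'
```

```text
eef_pos: [0.4946, -0.0317, 0.0155]
wrist_force: [-0.7, -0.2, 0.9]
eef_pos: [0.4946, -0.0317, 0.0145]
wrist_force: [-0.1, -0.1, -0.1]
time_s: 11.9
eef_pos: [0.4945, -0.0317, 0.0135]
wrist_force: [-0.0, -0.2, 1.0]
```

```bash
python3 - <<'E'
from h import *
p=camera('wrist');cv2.imwrite('pics/w3.png',np.ascontiguousarray(p['frame'][180:300,170:370,::-1]).repeat(3,0).repeat(3,1))
print(get_obs()['joint_efforts'].round(3) if hasattr(get_obs()['joint_efforts'],'round') else get_obs()['joint_efforts'])
E
python3 -m jog '[0,0,0.001,0,0,0,1, 0,0,0.001,0,0,0,1]' | grep -E 'pos|wrist_f'
python3 -m jog '[0,0,0.001,0,0,0,1, 0,0,0.001,0,0,0,1]' | grep -E 'pos|wrist_f'
python3 -m jog '[0,0,0.001,0,0,0,1, 0,0,0.001,0,0,0,1]' | grep -E 'time|pos|wrist_f'
```

```text
[-2.0000e-03 -4.0995e+01 -2.5307e+01 -0.0000e+00 -2.0000e-03 -0.0000e+00]
eef_pos: [0.4945, -0.0317, 0.0125]
wrist_force: [0.5, 0.4, 0.2]
eef_pos: [0.4945, -0.0317, 0.0115]
wrist_force: [0.5, -0.2, -0.7]
time_s: 12.7
eef_pos: [0.4946, -0.0317, 0.0105]
wrist_force: [0.1, 0.4, 0.0]
```

View pics/w3.png

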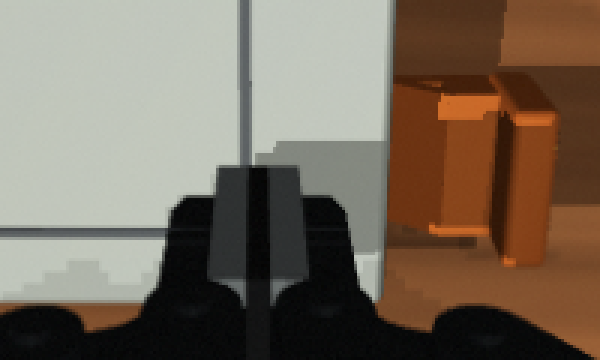

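In this crop the shadow's left edge moved from column 290 to 255 over 6 mm, and the tip's left edge is at 217. That puts contact near TCP z ≈ 0.007.

```bash
python3 -m jog '[0,0,0.001,0,0,0,1, 0,0,0.002,0,0,0,1]' | grep -E 'pos|wrist_f'
python3 -m jog '[0,0,0.001,0,0,0,1, 0,0,0.001,0,0,0,1]' | grep -E 'pos|wrist_f'
python3 -m jog '[0,0,0.001,0,0,0,1, 0,0,0.001,0,0,0,1]' | grep -E 'time|pos|wrist_f'
```

```text
eef_pos: [0.4947, -0.0317, 0.0093]
wrist_force: [-5.1, 1.6, 16.3]
eef_pos: [0.4947, -0.0317, 0.0092]
wrist_force: [-8.1, 1.4, 19.6]
time_s: 13.45
eef_pos: [0.4948, -0.0318, 0.0091]
wrist_force: [-11.9, 1.7, 30.8]
```

The near right corner is firm: it made contact at TCP z ≈ 0.0095 and the force rose steeply with no travel. The commanded z is now 0.0065. Next is the far right corner.

```bash
python3 -m jog '[0,0,-0.012,0,0,0,1, 0,0,-0.024,0,0,0,1, 0.045,0,-0.024,0,0,0,1, 0.09,0,-0.024,0,0,0,1, 0.136,0,-0.024,0,0,0,1, 0.136,0,-0.015,0,0,0,1, 0.136,0,-0.006,0,0,0,1, 0.136,0,-0.006,0,0,0,1]'| grep -E 'time|pos|wrist_f'
python3 -m jog '[0,0,0.0015,0,0,0,1, 0,0,0.0015,0,0,0,1]' | grep -E 'pos|wrist_f'
python3 -m jog '[0,0,0.001,0,0,0,1, 0,0,0.001,0,0,0,1]' | grep -E 'pos|wrist_f'
python3 -m jog '[0,0,0.0007,0,0,0,1, 0,0,0.0007,0,0,0,1]' | grep -E 'time|pos|wrist_f'
```

```text
time_s: 14.45
eef_pos: [0.6281, -0.0261, 0.011]
wrist_force: [-0.5, -0.1, 0.4]
eef_pos: [0.6303, -0.0265, 0.0114]
wrist_force: [0.7, -0.1, 0.3]
eef_pos: [0.6305, -0.0265, 0.0102]
wrist_force: [0.7, 0.2, 0.2]
time_s: 15.2
eef_pos: [0.6306, -0.0264, 0.0094]
wrist_force: [0.1, 0.2, -0.5]
```

```bash
python3 -m jog '[0,0,0.0007,0,0,0,1, 0,0,0.0007,0,0,0,1]' | grep -E 'pos|wrist_f'
python3 -m jog '[0,0,0.0007,0,0,0,1, 0,0,0.0007,0,0,0,1]' | grep -E 'time|pos|wrist_f'
```

```text
eef_pos: [0.6306, -0.0264, 0.0094]
wrist_force: [-0.8, 0.7, 5.5]
time_s: 15.7
eef_pos: [0.6306, -0.0265, 0.0093]
wrist_force: [-4.1, 0.7, 9.8]
```

The far right corner is firm too. Next is the far left.

```bash
python3 -m jog '[0,0,-0.012,0,0,0,1, 0,0,-0.024,0,0,0,1, 0,-0.044,-0.024,0,0,0,1, 0,-0.088,-0.024,0,0,0,1, 0,-0.132,-0.024,0,0,0,1, 0,-0.176,-0.024,0,0,0,1, 0,-0.176,-0.012,0,0,0,1, 0,-0.176,-0.004,0,0,0,1, 0,-0.176,-0.003,0,0,0,1,0,-0.176,-0.003,0,0,0,1]'| grep -E 'time|pos|wrist_f'
python3 -m jog '[0,0,0.001,0,0,0,1, 0,0,0.001,0,0,0,1]' | grep -E 'pos|wrist_f'
python3 -m jog '[0,0,0.001,0,0,0,1, 0,0,0.001,0,0,0,1]' | grep -E 'pos|wrist_f'
python3 -m jog '[0,0,0.0007,0,0,0,1, 0,0,0.0007,0,0,0,1]' | grep -E 'time|pos|wrist_f'
```

```text
time_s: 16.95
eef_pos: [0.6239, 0.1482, 0.0109]
wrist_force: [0.6, 0.3, -0.3]
eef_pos: [0.6239, 0.1491, 0.0102]
wrist_force: [0.3, 0.3, 0.7]
eef_pos: [0.6237, 0.1494, 0.009]
wrist_force: [0.3, -0.4, 0.4]
time_s: 17.7
eef_pos: [0.6238, 0.1495, 0.0083]
wrist_force: [0.5, 0.8, 0.7]
```

```bash
python3 -m jog '[0,0,0.001,0,0,0,1, 0,0,0.001,0,0,0,1]' | grep -E 'pos|wrist_f'
python3 -m jog '[0,0,0.001,0,0,0,1, 0,0,0.001,0,0,0,1]' | grep -E 'pos|wrist_f'
python3 -m jog '[0,0,0.001,0,0,0,1, 0,0,0.001,0,0,0,1]' | grep -E 'time|pos|wrist_f'
```

```text
eef_pos: [0.6238, 0.1495, 0.0074]
wrist_force: [-0.4, -0.5, 1.9]
eef_pos: [0.6239, 0.1495, 0.0065]
wrist_force: [-0.1, 0.7, 2.9]
time_s: 18.45
eef_pos: [0.6239, 0.1495, 0.0055]
wrist_force: [0.6, 1.1, 4.2]
```

The far left corner dips about 4 mm under 4.2 N, so it's the one. I'll lift, go outside its tab at plate (66, 160), and lower the tip to about 9 mm above the board.

```bash
python3 -m jog '[0,0,-0.015,0,0,0,1, 0,0,-0.035,0,0,0,1, -0.001,-0.036,-0.035,0,0,0,1, -0.002,-0.073,-0.035,0,0,0,1, -0.002,-0.073,-0.035,0,0,0,1, -0.002,-0.073,-0.035,0,0,0,1, -0.002,-0.073,-0.02,0,0,0,1, -0.002,-0.073,-0.008,0,0,0,1, -0.002,-0.073,0.002,0,0,0,1, -0.002,-0.073,0.0065,0,0,0,1, -0.002,-0.073,0.0065,0,0,0,1]'| grep -E 'time|pos|wrist_f'
python3 - <<'E'
from h import *
a=[]
for c in ['wrist','side']:
    p=camera(c);f=p['frame'];x,y=[int(v) for v in proj(p,[[.62,.205,.015]])[0]];print(x,y)
    x=max(65,min(x,447));y=max(65,min(y,319))
    s=65 if c=='wrist' else 35
    a.append(cv2.resize(f[y-s:y+s,x-s:x+s],(400,400),interpolation=cv2.INTER_CUBIC))
cv2.imwrite('pics/push.png',np.hstack(a)[:,:,::-1])
E
```

```text
time_s: 19.82
eef_pos: [0.6186, 0.2222, -0.0018]
wrist_force: [-0.6, -0.2, 0.8]
291 257
205 251
```

View pics/push.png

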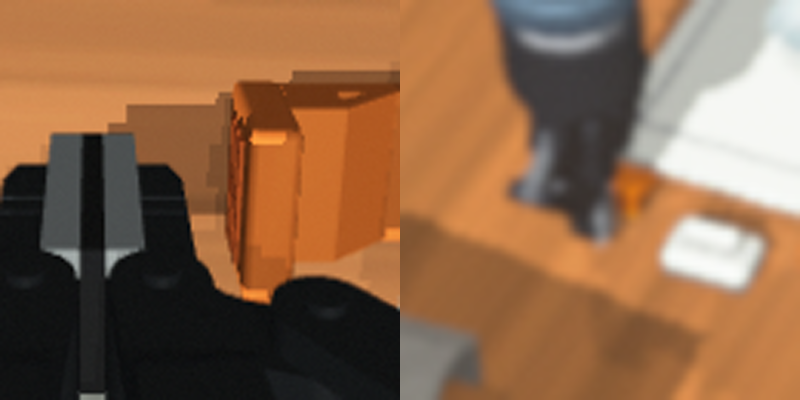

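The wrist crop shows the tip's right edge at column 137 and the tab's outer face at 235, a gap of about 14–16 mm, with the magnet well clear. I'll raise the tip 4 mm to keep the knuckles above the plate, then push in along tool +y.

```bash
python3 -m jog '[0,0,-0.004,0,0,0,1, 0,0.003,-0.004,0,0,0,1, 0,0.006,-0.004,0,0,0,1, 0,0.006,-0.004,0,0,0,1]'| grep -E 'time|pos|wrist_f'
python3 -m jog '[0,0.002,0,0,0,0,1, 0,0.004,0,0,0,0,1]'| grep -E 'time|pos|wrist_f'
python3 -m jog '[0,0.002,0,0,0,0,1, 0,0.004,0,0,0,0,1]'| grep -E 'time|pos|wrist_f'
python3 -m jog '[0,0.002,0,0,0,0,1, 0,0.004,0,0,0,0,1]'| grep -E 'time|pos|wrist_f'
```

```text
time_s: 20.42
eef_pos: [0.6191, 0.2159, 0.0028]
wrist_force: [-0.1, 0.4, -0.4]
time_s: 20.68
eef_pos: [0.6192, 0.2122, 0.0027]
wrist_force: [0.7, -0.2, 0.3]
time_s: 20.92
eef_pos: [0.6193, 0.2086, 0.0027]
wrist_force: [-0.6, 3.3, -0.5]
time_s: 21.18
eef_pos: [0.6195, 0.2043, 0.0028]
wrist_force: [-0.2, 3.0, 0.1]
```

The tab made contact at y ≈ 0.209 and is sliding at about 3 N. I'll keep going to the stop.

```bash
python3 -m jog '[0,0.002,0,0,0,0,1, 0,0.004,0,0,0,0,1, 0,0.006,0,0,0,0,1, 0,0.008,0,0,0,0,1, 0,0.010,0,0,0,0,1]'| grep -E 'time|pos|wrist_f'
python3 -m jog '[0,0.001,0,0,0,0,1, 0,0.002,0,0,0,0,1]'| grep -E 'time|pos|wrist_f'
python3 -m jog '[0,0.001,0,0,0,0,1, 0,0.002,0,0,0,0,1]'| grep -E 'time|pos|wrist_f'
```

```text
time_s: 21.8
eef_pos: [0.6199, 0.1942, 0.0028]
wrist_force: [-0.5, 1.7, -0.4]
time_s: 22.05
eef_pos: [0.62, 0.1923, 0.0028]
wrist_force: [-0.6, 2.4, -0.7]
time_s: 22.3
eef_pos: [0.6201, 0.1908, 0.0028]
wrist_force: [0.6, 5.2, -1.1]
```

```bash
python3 -m jog '[0,0.001,0,0,0,0,1, 0,0.001,0,0,0,0,1]'| grep -E 'time|pos|wrist_f'
python3 -m jog '[0,0.001,0,0,0,0,1, 0,0.001,0,0,0,0,1]'| grep -E 'time|pos|wrist_f'
```

```text
time_s: 22.55
eef_pos: [0.6201, 0.1907, 0.0028]
wrist_force: [-0.1, 7.3, -1.3]
time_s: 22.8
eef_pos: [0.6201, 0.1905, 0.0029]
wrist_force: [0.3, 10.0, -0.9]
```

It has hit a hard stop at y ≈ 0.1906, force rising to 10 N. I'll back off, lift and look.

```bash
python3 -m jog '[0,-0.006,0,0,0,0,1, 0,-0.015,0,0,0,0,1, 0,-0.015,-0.015,0,0,0,1, 0,-0.015,-0.035,0,0,0,1, 0,-0.015,-0.05,0,0,0,1, 0,-0.015,-0.05,0,0,0,1, 0,-0.015,-0.05,0,0,0,1]'| grep -E 'time|pos|wrist_f'
python3 - <<'E'
from h import *
p=camera('wrist');q=camera('side')
f=p['frame'];x,y=[int(v) for v in proj(p,[[.62,.19,.015]])[0]];print(x,y)
y=min(y,300);x=min(max(x,85),425)
a=cv2.resize(f[y-85:y+85,x-85:x+85],(390,390))
x,y=[int(v) for v in proj(q,[[.56,.17,.015]])[0]]
b=cv2.resize(q['frame'][y-35:y+35,x-35:x+35],(390,390),interpolation=cv2.INTER_CUBIC)
cv2.imwrite('pics/after.png',np.hstack([a,b])[:,:,::-1])
E
```

```text
time_s: 23.68
eef_pos: [0.6194, 0.2031, 0.0528]
wrist_force: [-0.4, 0.1, 0.8]
275 216
```

View pics/after.png

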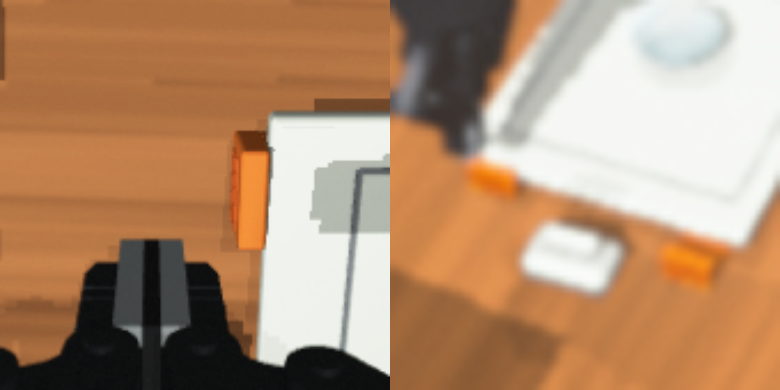

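The tab at (250,190) now lies flush against the plate edge, and the magnet is undisturbed. Now I'll press that corner again.

```bash
python3 -m jog '[0.001,0.027,0,0,0,0,1, 0.002,0.054,0,0,0,0,1, 0.002,0.054,0,0,0,0,1, 0.002,0.054,0.02,0,0,0,1, 0.002,0.054,0.035,0,0,0,1, 0.002,0.054,0.041,0,0,0,1, 0.002,0.054,0.041,0,0,0,1]'| grep -E 'time|pos|wrist_f'
python3 -m jog '[0,0,0.001,0,0,0,1, 0,0,0.001,0,0,0,1]' | grep -E 'pos|wrist_f'
python3 -m jog '[0,0,0.001,0,0,0,1, 0,0,0.001,0,0,0,1]' | grep -E 'pos|wrist_f'
python3 -m jog '[0,0,0.0007,0,0,0,1, 0,0,0.0007,0,0,0,1]' | grep -E 'time|pos|wrist_f'
```

```text
time_s: 24.65
eef_pos: [0.6231, 0.1499, 0.0108]
wrist_force: [-0.7, 0.4, -0.7]
eef_pos: [0.6239, 0.1495, 0.011]
wrist_force: [0.9, 0.1, 1.1]
eef_pos: [0.6237, 0.1494, 0.0098]
wrist_force: [-0.4, -0.6, -0.2]
time_s: 25.4
eef_pos: [0.6238, 0.1494, 0.0093]
wrist_force: [0.1, 0.1, 0.8]
```

```bash
python3 -m jog '[0,0,0.0007,0,0,0,1, 0,0,0.0007,0,0,0,1]' | grep -E 'pos|wrist_f'
python3 -m jog '[0,0,0.0004,0,0,0,1, 0,0,0.0004,0,0,0,1, 0,0,0.0004,0,0,0,1]' | grep -E 'time|pos|wrist_f'
```

```text
eef_pos: [0.6238, 0.1495, 0.0092]
wrist_force: [-1.5, -0.0, 5.5]
time_s: 26.02
eef_pos: [0.6239, 0.1494, 0.0092]
wrist_force: [-4.1, -0.7, 8.9]
```

The corner is firm now: 8.9 N with no dip. I'll draw clear and hand in.

```bash
python3 -m jog '[0,0,-0.02,0,0,0,1, 0,0,-0.06,0,0,0,1, 0,0,-0.11,0,0,0,1, 0,0,-0.15,0,0,0,1, 0,0,-0.15,0,0,0,1, 0,0,-0.15,0,0,0,1, 0,0,-0.15,0,0,0,1]'| grep -E 'time|pos|wrist_f'
python3 -c "
from bench import *
p=camera('wrist')
for n in ['dish','shim_far_left_tab','magnet']: print(n,[(d['xyz'],d['confidence']) for d in spot_in(p,n)[:2]])
print(hand_in())"
```

```text
time_s: 26.9
eef_pos: [0.6226, 0.1494, 0.1564]
wrist_force: [0.7, 0.3, -0.6]
dish [([0.5609, 0.0398, 0.0254], 0.61), ([0.625, 0.1765, 0.0231], 0.32)]
shim_far_left_tab [([0.6261, 0.1783, 0.0222], 0.78), ([0.5916, 0.0521, 0.0241], 0.47)]
magnet [([0.5597, 0.2085, 0.0164], 0.96)]
the job is handed in; nothing more can be done
None
```

The far left corner was the one that rocked (about 4 mm under 4.2 N); its shim is now fully in with the tab flat against the plate, the corner held firm at 8.9 N on the second press, and I handed in at about 27 s with the arm clear, the near left corner never pressed, the other three shims not pushed, and one early press on the firm near right corner reaching about 31 N before I backed off.

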